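Reset the tripped block heater and start it again

TASK

The block heater on the bench has tripped its over-temperature cut-out: the reset button has popped up at the bottom of the round finger well in its control deck. Reach a fingertip down into the well and push the reset button fully home, where it stays in; then press the start key (the largest of the three keys on the deck) all the way down and let it come back up. Do not press the two small temperature keys, do not shove the heater, and leave the tubes and everything else on the bench where they stand; nothing is picked up.

Things in the scene. Friction and masses are not known exactly. Their poses are not given: they have to be found in the camera images.
- heater: Block heater, loose on rubber feet, about 2.8 kg: low white box, grey base, 260 (x) by 240 mm (y), flat deck 90 mm above the bench. Origin: centre of underside; z up. In its frame (mm): well x -70 y -70; three round keys at x -97: start y 88, up y 42, down y 6; flush display x -45 y 45; tube block 90 by 150 at x 55 y 0, 4 above the deck, its tubes' caps 34 above the deck
- well_mouth (a point): Centre of the mouth of the round finger well, level with the deck (90 mm above the bench). The well is vertical, 44 mm in diameter and 26 mm deep, with plain rigid walls; the reset button stands in the middle of its floor
- reset_button_top (a point): Centre of the flat top of the black reset button, a cylinder 18 mm in diameter on the floor of the well. Popped up, its top is about 17 mm below the deck; pushed home, 23 mm below the deck and still 3 mm above the well's floor
- reset_button (a joint): How far the reset button is pushed in, m: about 0 to 0.001 when popped up, 0.006 home against its rigid stop. It has no spring: it gives way at about 5 N and stays where it is left
- start_key_top (a point): Centre of the flat top of the start key: round, 22 mm in diameter, standing 6 mm proud of the deck (96 mm above the bench)
- start_key (a joint): How far the start key is pressed down, m: 0 at rest, 0.004 fully down. Spring return: starts to move at about 1 N, fully down at about 4 N, then rigid and still 2 mm proud of the deck
- up_key (a joint): How far the temperature-up key is pressed down, m: 0 at rest, 0.003 fully down (spring, about 3 N). Round, 14 mm in diameter, 4 mm proud, the middle key of the row, 46 mm from the start key; leave alone
- down_key (a joint): How far the temperature-down key is pressed down, m: 0 at rest, 0.003 fully down (spring, about 3 N). Round, 14 mm in diameter, 4 mm proud, the key nearest the well, 36 mm from the up key; leave alone
- tube0: Loose capped blood tube, 13 mm in diameter and 78 mm long with a tan cap 17 mm in diameter, upright in the heater block's hole at x = 35, y = -51 mm of the heater. Origin: its lower end, 46 mm above the bench; leave alone
- tube1: Same kind of tube, in the hole at x = 35, y = 51 mm of the heater; leave alone
- tube2: Same kind of tube, in the hole at x = 75, y = -17 mm of the heater; leave alone
- tube3: Same kind of tube, in the hole at x = 75, y = 17 mm of the heater; leave alone
- tube_rack: White wire rack with capped tubes, 72 by 144 mm, 83 mm tall, loose beside the heater; leave alone. Origin: centre of its underside
- waste_bin: Yellow open plastic bin, 126 by 152 mm at the rim, 99 mm tall, loose beside the heater; leave alone. Origin: centre of its underside
- reagent_bottle: Amber bottle with a white cap, 64 mm in diameter, 130 mm tall, loose beside the heater; leave alone. Origin: centre of its underside

How it is judged:
By the outcome, as a careful person would: the job done as asked, in the order asked, and still so for the second after the job is handed in, with the robot touching nothing.
It also fails if it takes over 42 s, if anything falls off the work surface, if the arm or the gripper's body presses on something with over 40 N, if the wrist force passes 120 N, or if a joint passes its speed limit or range.

ROBOT

A 6-joint arm with a two-finger parallel gripper is mounted at the origin on the work surface. World frame = base frame: x ahead of the robot, y to its left, z up, the work surface at z = 0. Lengths are in m, angles in rad, forces in N, time in s.
With the tool pointing down it reaches from about 0.35 to 0.975 m from the base axis. Payload 4.9 kg.
Tool frame: the origin (TCP) lies at the very end of the fingers, on their centre line; the grasp point (between the pads) lies 19 mm behind it; x points along the fingers, z is the direction in which the jaws open and shut, and the axes are right-handed (so a half turn about x gives the same grasp; the last joint's range is limited). The gripper opens to 85 mm and grips with 20 to 120 N. Pads are 22 mm wide; open, the fingers measure 114 mm over their backs; the gripper's body (76 mm by 85 mm) begins 54 mm behind the grasp point. The pads swing forward as they close: fully open they stand 13 mm farther back than shut.
Start: joints at [-1.244, 0.053, 1.613, -0, 1.476, -0.119], TCP at [0.269, -0.564, 0.231] pointing down, gripper open.
Joint ranges: [-3.01, 3.01], [-1.01, 2.22], [0.06, 2.58], [-1.02, 4.17], [0.09, 2.62], [-3.14, 3.14]. Speed limits (rad/s): [2.57, 2.57, 3.14, 3.14, 3.14, 3.14].

INTERFACE

Orientations are given as a unit quaternion [w, x, y, z].
In Python, from plant import manip, vision, job gives the robot as it stands.
- The arm moves only by the tool servo_tool, never from a script. Its arguments are lists of equal length, an entry for each row: "twist": the turn, a rotation vector about the world's x, y, z in rad, a list of three; "xyz": the shift along the world's x, y, z in cm, a list of three; "fingers": the opening, from 0 (shut) to 1 (fully open). In form: {"twist": [[wx, wy, wz], ...], "xyz": [[x, y, z], ...], "fingers": [fingers, ...]}. A call has 1 to 8 rows; each row shifts and turns the commanded pose from where the row before left it; what a row does not reach is not made up. A row lasts 1/8 s, in which the tool goes at most 62.5 mm and 10.7 degrees, less where a joint would pass 70% of its speed; a pose out of reach is approached as far as the arm can. A call with a gripper value outside its range is refused whole. The fingers move at their own pace and stop on an object; the grip force is fixed at half the most. Time passes only in rows, so rows that do not move let the fingers close. It gives the time, the measured TCP pose, the force and the opening at its end, in the units of the state.
- manip.state(): the state, without advancing time (a new reading comes with each control period).
- vision.grab_frame(name): name is "side" or "top" or "wrist"; returns the picture (480x640x3 uint8, red, green, blue); there is no depth.
- vision.get_calibration(name): a dict with "camera_matrix" (3x3 intrinsics, pixels), "k1" (the pictures are not rectified: a ray, as slopes to the right and down, at radius r is drawn at 1 + k1 r^2 times it, then the intrinsics apply), "origin" and "orientation" of the camera in the world; the wrist camera has in their place "mount" (4x4, takes a point from camera to tool coordinates, whose origin is the TCP and whose axes are the tool frame's). Camera axes: x right, y up, looking along -z (the intrinsics and any distortion apply to the point x, -y, -z); pixel columns grow to the right and rows downward; lengths in m; the calibration is good to about 2 mm. A picture is of the moment at which its call begins: read the wrist's pose just before it. get_calibration takes no time and is no camera call.
- job.job_done(): hands the job in, once; it reports no verdict.
Trained networks look in the newest picture that a camera, given by its name, has taken for a name from the list of things; names that differ only in an ending like _2 or _b are one class to them, and where a whole thing is asked for, a point or a joint stands for the part that bears it (a point fixed in the world has none). Each returns a list of dicts, best first, with "score" (0 to 1); they miss things now and then, are a little off and sometimes report something else, mostly with a low value. They report only what shows in the picture. A call takes as long as a camera call.
- vision.spot_in(camera, label): "extent" ([centre column, centre row, width, height] in pixels, round what is visible of it).
The state is a dict: "time": time; "joint_pos": joint angles; "joint_vel": joint speeds; "joint_efforts": joint torques, N m; "tool_pos": TCP position; "tool_rot": TCP orientation; "contact_force": force on the tool from outside, world axes, zero at the start; "ft_torque": the same for the moment, N m; "gripper_width": opening from 0.0 (shut) to 1.0 (fully open).
Only numpy, scipy, OpenCV 4.12 (cv2) and the standard library are available. Lean on these libraries where they do the work, as an engineer would, in place of code of your own. Each camera call takes 0.05 s, during which the arm holds its last target.

## Working session

There is one attempt and no reset: what is moved stays moved. The work goes in short steps, Python scripts to look and compute and a tool call to move; the robot and the scene stay as the last step left them, time stands still between calls to the robot, and variables do not carry over. Pictures are saved under pics/ and viewed, and the job is handed in when it is done.

Besides the shell and the picture viewer there is one more tool, called after "Call:" as a command line: name --argument value ..., lists and objects as JSON in quotes. servo_tool: Moves the arm, as the interface text tells. Its arguments: {"type":"object","properties":{"twist":{"type":"array","items":{"type":"array","items":{"type":"number"}}},"xyz":{"type":"array","items":{"type":"array","items":{"type":"number"}}},"fingers":{"type":"array","items":{"type":"number"}}},"required":["twist","xyz","fingers"]}

```bash
mkdir -p pics; ls; python3 - <<'E'
from plant import manip, vision, job
import cv2
s=manip.state();print({k:s[k] for k in('time','tool_pos','tool_rot','contact_force','gripper_width')})
for c in("top","side","wrist"):
    f=vision.grab_frame(c);cv2.imwrite(f'pics/{c}0.png',f[:,:,::-1]);print(c,vision.get_calibration(c))
for c in("top","side"):
    for l in("heater","well_mouth","reset_button_top","start_key_top","up_key","down_key"):
        print(c,l,[(d['score'],d['extent']) for d in vision.spot_in(c,l)[:3]])
print(manip.state()['time'])
E
```

```text
pics
{'time': 0.0, 'tool_pos': array([ 0.26926344, -0.5633153 ,  0.23004666]), 'tool_rot': array([ 0.59757344,  0.37759216,  0.59872703, -0.37663788]), 'contact_force': array([ 0.57292617, -0.56329396, -0.41184984]), 'gripper_width': 1.0013357968188585}
top {'camera_matrix': array([[445.10925258,   0.        , 317.94103825],
       [  0.        , 445.10925258, 239.0599421 ],
       [  0.        ,   0.        ,   1.        ]]), 'k1': -0.10314603840032138, 'origin': array([0.41181477, 0.03456875, 0.87402941]), 'orientation': array([-0.69718075, -0.07694597,  0.0618775 ,  0.71006302])}
side {'camera_matrix': array([[601.71267872,   0.        , 314.02703965],
       [  0.        , 601.71267872, 237.77445561],
       [  0.        ,   0.        ,   1.        ]]), 'k1': 0.06553626700908849, 'origin': array([0.18975324, 0.85869633, 0.87911134]), 'orientation': array([-0.19380145, -0.08480093,  0.39557102,  0.89374122])}
wrist {'camera_matrix': array([[397.01037015,   0.        , 319.53769136],
       [  0.        , 397.01037015, 242.17618583],
       [  0.        ,   0.        ,   1.        
[... 250 characters left out ...]
03,  4.16113440e-04,
         3.70125769e-04],
       [ 0.00000000e+00,  0.00000000e+00,  0.00000000e+00,
         1.00000000e+00]])}
top heater []
top well_mouth [(0.68, [388.4, 213.1, 149.7, 154.5]), (0.46, [373.2, 168.3, 9.2, 13.0])]
top reset_button_top [(0.51, [347.5, 266.6, 12.0, 13.9])]
top start_key_top []
top up_key [(0.56, [372.2, 261.5, 7.6, 10.4])]
top down_key [(0.73, [355.4, 190.2, 8.5, 12.7]), (0.46, [390.9, 261.1, 7.5, 5.3])]
side heater [(0.89, [308.4, 204.0, 153.1, 117.0])]
side well_mouth [(0.8, [307.3, 204.8, 153.4, 112.4])]
side reset_button_top []
side start_key_top [(0.42, [341.5, 220.1, 4.6, 9.2])]
side up_key [(0.43, [244.1, 284.7, 83.0, 92.2])]
side down_key []
0.75
```

View pics/top0.png

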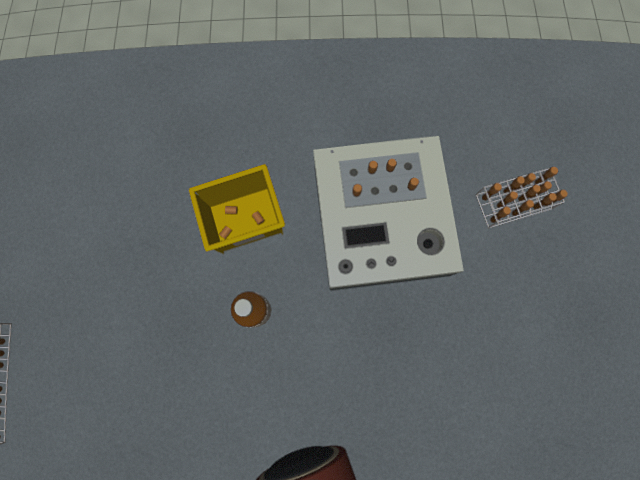

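View pics/side0.png

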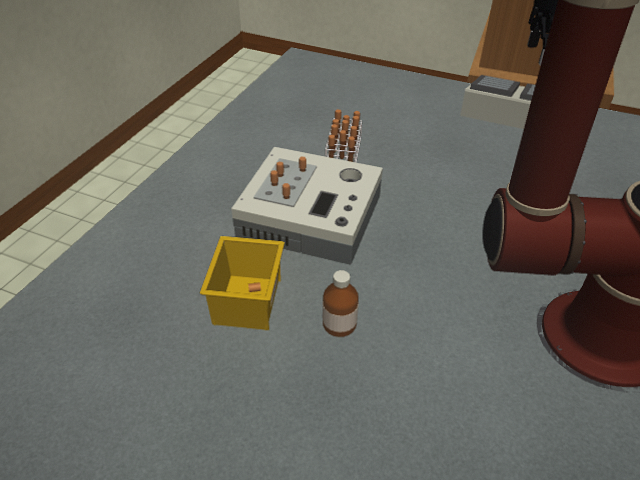

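```bash
python3 - <<'E'
import cv2
a=cv2.imread('pics/top0.png')[110:310,290:490];cv2.imwrite('pics/top0c.png',cv2.resize(a,(600,600),interpolation=cv2.INTER_CUBIC))
E
```

```text
(no output)
```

View pics/top0c.png

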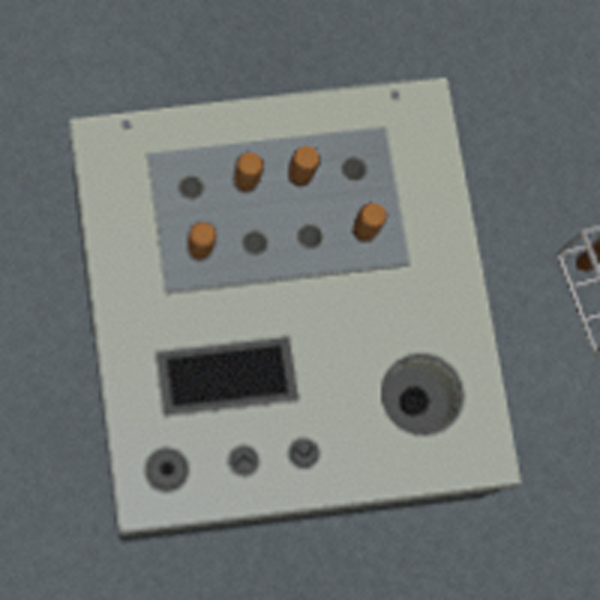

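The top view shows the heater right of centre. The well is at about px (431,241), the start key at (346,266), the up key at (371,263) and the down key at (391,261). The bottle, bin and rack stand clear. I'll fit the heater pose next.

```bash
cat > h.py <<'E'
import numpy as np, cv2
from scipy.spatial.transform import Rotation as R
from scipy.optimize import least_squares
from plant import manip, vision, job
def q2r(q): return R.from_quat([q[1],q[2],q[3],q[0]])
def campose(c,st=None):
    k=vision.get_calibration(c)
    if c=='wrist':
        T=np.eye(4);T[:3,:3]=q2r(st['tool_rot']).as_matrix();T[:3,3]=st['tool_pos'];M=T@k['mount'];return k,M[:3,:3],M[:3,3]
    return k,q2r(k['orientation']).as_matrix(),np.array(k['origin'])
def proj(P,cp):
    k,Rm,o=cp;p=(np.atleast_2d(P)-o)@Rm;u=np.c_[p[:,0]/-p[:,2],-p[:,1]/-p[:,2]]
    r2=(u**2).sum(1,keepdims=True);u=u*(1+k['k1']*r2);K=k['camera_matrix'];return np.c_[u[:,0]*K[0,0]+K[0,2],u[:,1]*K[1,1]+K[1,2]]
def H(p,P): # pose x,y,yaw ; heater pts mm
    c,s=np.cos(p[2]),np.sin(p[2]);P=np.array(P,float)/1000
    return np.c_[p[0]+c*P[:,0]-s*P[:,1],p[1]+s*P[:,0]+c*P[:,1],P[:,2]]
def fit(obs,p0): # list of (cp, pts, px)
    f=lambda p:np.concatenate([(proj(H(p,P),cp)-px).ravel() for cp,P,px in obs])
    r=least_squares(f,p0,loss='soft_l1');return r.x,f(r.x).reshape(-1,2)
WELL=[-70,-70,90];ST=[-97,88,96];UP=[-97,42,94];DN=[-97,6,94]
C=[[130,120,90],[130,-120,90],[-130,-120,90],[-130,120,90]]
E
python3 - <<'E'
from h import *
top=campose('top')
px=np.array([[422,394],[167,469],[244,460],[304,452],[71,119],[447,79],[520,483],[121,531]])/3+[290,110]
P=[WELL,ST,UP,DN]+C
p,r=fit([(top,P,px)],[.5,-.1,0]);print(p);print(r.round(1))
print(H(p,[WELL,ST,UP,DN]))
print('side pred',proj(H(p,P),campose('side')).round(1))
E
```

```text
[ 0.62238835 -0.07613951  0.09692161]
[[ 0.2  0.2]
 [-0.1 -0.2]
 [ 0.1 -0. ]
 [ 0.2  0.3]
 [-0.3 -0.2]
 [ 0.1 -0.6]
 [ 0.3  0.2]
 [-0.6  0.2]]
[[ 0.55949077 -0.15258488  0.09      ]
 [ 0.51732784  0.0020608   0.096     ]
 [ 0.52177925 -0.04372331  0.094     ]
 [ 0.52526297 -0.07955436  0.094     ]]
side pred [[350.4 175. ]
 [341.3 219.7]
 [347.8 206.6]
 [352.7 196.3]
 [231.1 208.1]
 [274.2 146.3]
 [382.6 167.5]
 [352.6 235.6]]
```

```bash
python3 - <<'E'
import cv2
a=cv2.imread('pics/side0.png')[130:280,220:400];cv2.imwrite('pics/side0c.png',cv2.resize(a,None,fx=4,fy=4,interpolation=cv2.INTER_CUBIC))
E
```

```text
(no output)
```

View pics/side0c.png

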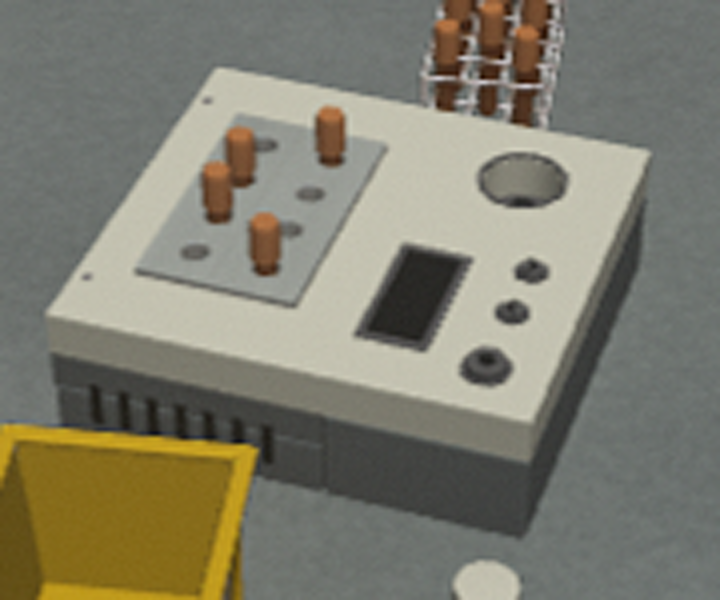

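View pics/wrist0.png

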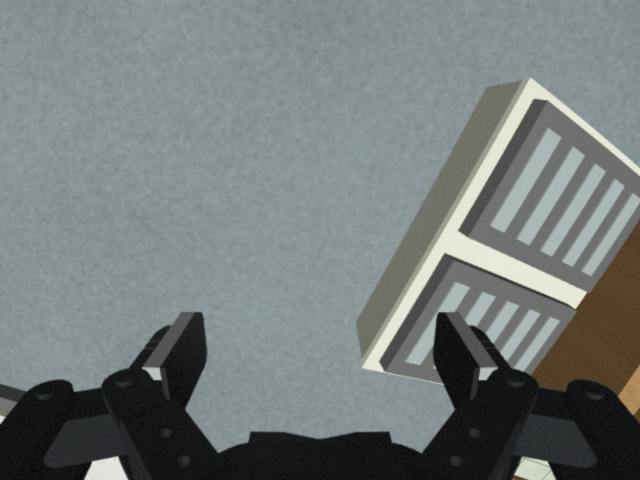

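The side view agrees: it predicts the well at (350.4,175) and I see it at (350.5,175). Now I'll close the fingers and hover near the well.

Call:
servo_tool --twist '[[0, 0, 0], [0, 0, 0], [0, 0, 0], [0, 0, 0], [0, 0, 0], [0, 0, 0], [0, 0, 0], [0, 0, 0]]' --xyz '[[3.2, 4.5, 0], [3.2, 4.5, 0], [3.2, 4.5, 0], [3.2, 4.5, 0], [3.2, 4.5, 0], [3.2, 4.5, 0], [3.2, 4.5, 0], [3.2, 4.5, 0]]' --fingers '[0, 0, 0, 0, 0, 0, 0, 0]'

```text
time: 1.75
tool_pos: [0.5264, -0.2023, 0.2316]
tool_rot: [0.598, 0.377, 0.598, -0.377]
contact_force: [0.8, -1.3, -0.3]
gripper_width: -0.0
```

```bash
python3 - <<'E'
from h import *
s=manip.state();f=vision.grab_frame('wrist');cv2.imwrite('pics/wrist1.png',f[:,:,::-1])
print(s['time'],s['tool_pos'],s['gripper_width'],s['contact_force']);print(q2r(s['tool_rot']).as_matrix().round(3))
p=[ 0.62238835,-0.07613951,0.09692161]
print(proj(H(p,[WELL,ST,UP,DN]+C),campose('wrist',s)).round(1))
E
```

```text
1.75 [ 0.52637342 -0.20234348  0.2315882 ] -0.00043154559936789096 [ 0.8210847  -1.25721656 -0.34112056]
[[ 0.001  0.902  0.431]
 [-0.     0.431 -0.902]
 [-1.     0.     0.001]]
[[ 275.5  156.5]
 [  51.   120.2]
 [ 112.9  140.7]
 [ 161.   157.4]
 [ 106.8 -211.2]
 [ 452.  -110.7]
 [ 313.6  255. ]
 [  10.   150.3]]
```

View pics/wrist1.png

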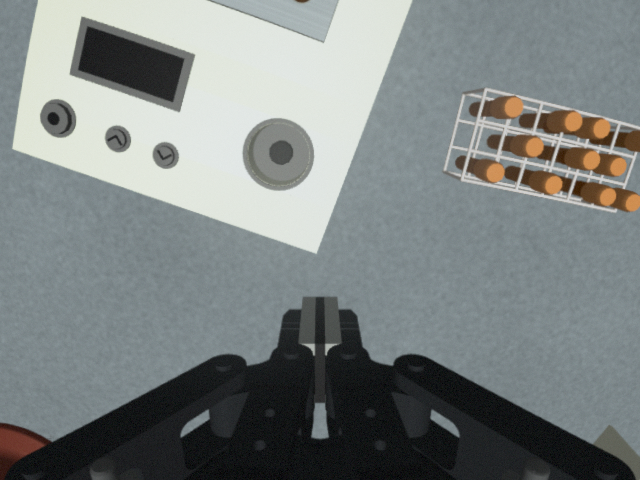

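The wrist view puts the well centre at px (278,154) against a prediction of (275.5,156.5), so they agree within about 2 mm. The button is at (281,152) and the closed fingertip at (320,297). Next I'll check the calibration against the fingertip and the shape of the closed fingers.

```bash
python3 - <<'E'
from h import *
s=manip.state();cp=campose('wrist',s)
Rm=q2r(s['tool_rot']).as_matrix();t=s['tool_pos']
T=lambda P:np.array(P)@Rm.T+t
print(proj(T([[0,0,0],[0,.011,0],[0,-.011,0],[0,.011,.0145],[0,.011,-.0145],[-.023,.011,.0145],[-.023,.011,-.0145],[-.03,.011,.02],[-.04,.011,.02]]),cp).round(1))
f=vision.grab_frame('side');u=proj(T([[0,0,0],[-.023,0,0]]),campose('side')).round(1);print(u)
x,y=u[0].astype(int);a=f[y-100:y+50,x-90:x+90,::-1];cv2.imwrite('pics/side1c.png',cv2.resize(a,None,fx=4,fy=4,interpolation=cv2.INTER_CUBIC))
w=cv2.imread('pics/wrist1.png')
cv2.imwrite('pics/w1a.png',cv2.resize(w[270:470,200:440],None,fx=3,fy=3,interpolation=cv2.INTER_CUBIC))
cv2.imwrite('pics/w1b.png',cv2.resize(w[60:260,0:350],None,fx=2.2,fy=2.2,interpolation=cv2.INTER_CUBIC))
# joint fit: wrist + top
P=[WELL]+C[2:]
pw=np.array([[278,154],[317,253],[13,150]])
p,r=fit([(cp,P,pw)],[.62,-.076,.097]);print(p,r.round(1));print(H(p,[WELL,ST]))
E
```

```text
[[318.9 318.1]
 [318.8 293. ]
 [318.9 342. ]
 [355.8 292.9]
 [281.9 293. ]
 [361.7 321.3]
 [275.8 321.4]
 [380.9 331.7]
 [385.8 348.8]]
[[375.1 111.4]
 [375.9 101.4]]
[ 0.62651099 -0.07036817  0.10981283] [[ 0.1  0.2]
 [-0.2 -0.2]
 [ 0.   0. ]]
[[ 0.56460408 -0.147618    0.09      ]
 [ 0.52045113  0.00647132  0.096     ]]
```

View pics/side1c.png

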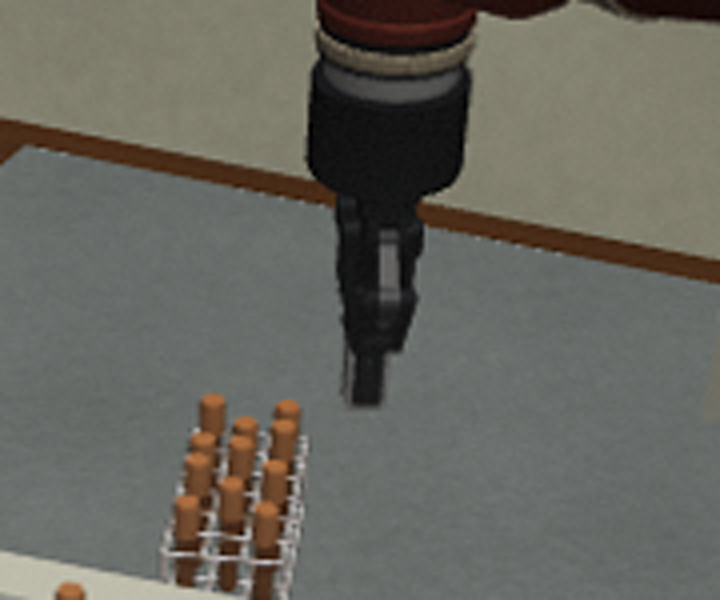

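View pics/w1a.png

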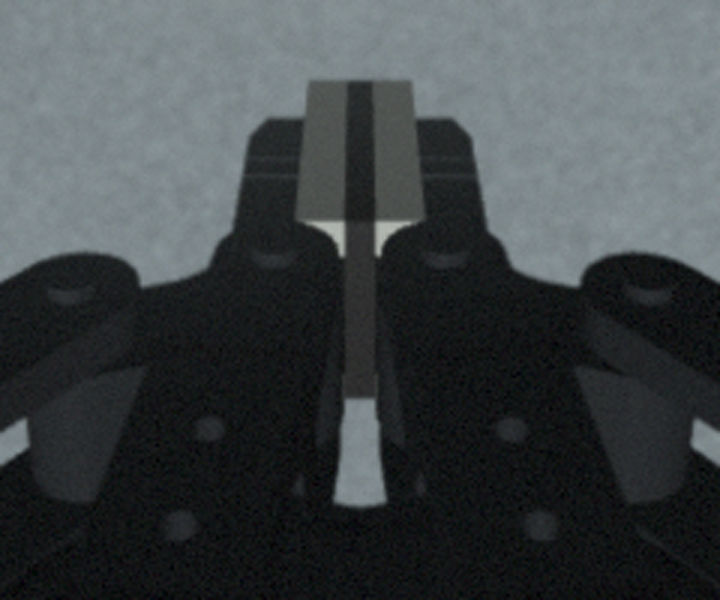

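View pics/w1b.png

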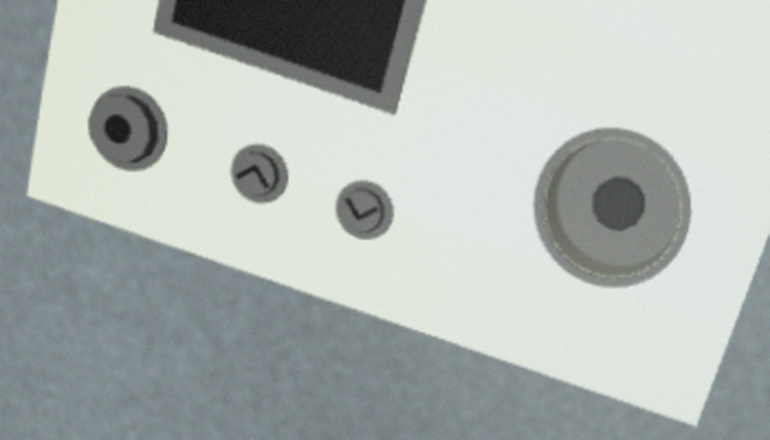

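Call:
servo_tool --twist '[[0, 0, 0], [0, 0, 0], [0, 0, 0], [0, 0, 0], [0, 0, 0], [0, 0, 0]]' --xyz '[[1.0, 1.5, -2], [1.0, 1.5, -2], [1.0, 1.5, -2], [0.4, 0.7, -1], [0, 0, 0], [0, 0, 0]]' --fingers '[0, 0, 0, 0, 0, 0]'

```text
time: 2.6
tool_pos: [0.5598, -0.1524, 0.1621]
tool_rot: [0.599, 0.377, 0.598, -0.377]
contact_force: [0.9, 0.1, -0.6]
gripper_width: 0.003
```

```bash
python3 - <<'E'
from h import *
for i in range(2):
    s=manip.state();f=vision.grab_frame('wrist');print(s['time'],s['tool_pos'],s['contact_force'],abs(s['joint_vel']).max())
cv2.imwrite('pics/wrist2.png',f[:,:,::-1])
p=[ 0.62238835,-0.07613951,0.09692161]
cp=campose('wrist',s)
print(proj(H(p,[WELL,ST,UP,DN]+C[2:]),cp).round(1))
print('tcp',proj(s['tool_pos'],cp))
for l in("reset_button_top","start_key_top","up_key","down_key"):
        print(l,[(d['score'],d['extent']) for d in vision.spot_in('wrist',l)[:2]])
E
```

```text
2.6 [ 0.55983699 -0.15243646  0.16206541] [ 0.90213571  0.1157643  -0.58601164] 0.009062732318248546
2.65 [ 0.55993552 -0.15256177  0.16237803] [ 0.01403171 -0.19410106  0.12112702] 0.004915021279926966
[[318.6 258.6]
 [ 39.3 214.3]
 [117.  239.6]
 [177.2 260.1]
 [360.6 367.5]
 [ -8.7 245. ]]
tcp [[318.88361383 318.06264337]]
reset_button_top [(0.77, [320.5, 246.1, 27.3, 26.8])]
start_key_top [(0.69, [44.8, 210.9, 37.3, 38.9])]
up_key [(0.78, [122.5, 237.4, 27.3, 22.5]), (0.24, [322.0, 244.1, 28.2, 30.1])]
down_key [(0.8, [180.6, 257.9, 29.2, 20.7])]
```

View pics/wrist2.png

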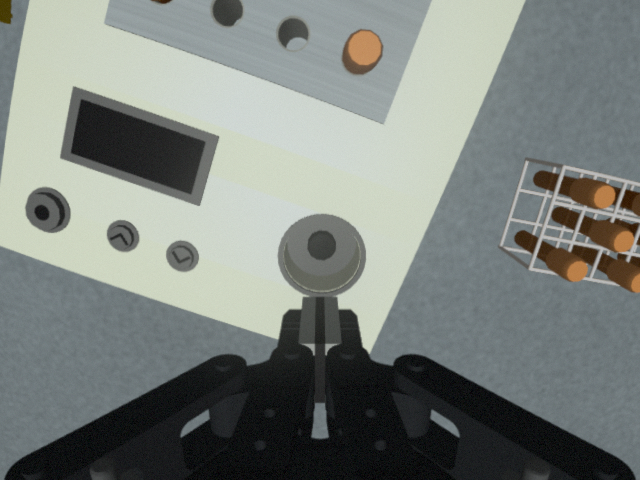

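The wrist view shows the well mouth centred at (322,255) with the button at (321,245). The fingertip is directly below it in the image. I'll descend to just above the deck for a direct relative measurement.

Call:
servo_tool --twist '[[0, 0, 0], [0, 0, 0], [0, 0, 0], [0, 0, 0], [0, 0, 0]]' --xyz '[[0.15, 0, -2], [0, 0, -2], [0, 0, -2], [0, 0, -0.4], [0, 0, 0]]' --fingers '[0, 0, 0, 0, 0]'

```text
time: 3.52
tool_pos: [0.5608, -0.1518, 0.0967]
tool_rot: [0.598, 0.377, 0.599, -0.377]
contact_force: [-0.1, -1.0, 0.3]
gripper_width: 0.002
```

```bash
python3 - <<'E'
from h import *
s=manip.state();f=vision.grab_frame('wrist')[:,:,::-1].copy();print(s['time'],s['tool_pos'],s['contact_force'])
f2=vision.grab_frame('side')[:,:,::-1];f3=vision.grab_frame('top')[:,:,::-1]
cv2.imwrite('pics/wrist3.png',f);cv2.imwrite('pics/wrist3c.png',cv2.resize(f[200:400,200:440],None,fx=3,fy=3,interpolation=cv2.INTER_CUBIC))
cv2.imwrite('pics/side3c.png',cv2.resize(f2[110:240,280:430],None,fx=4.5,fy=4.5,interpolation=cv2.INTER_CUBIC))
cv2.imwrite('pics/top3c.png',cv2.resize(f3[190:300,330:490],None,fx=4.5,fy=4.5,interpolation=cv2.INTER_CUBIC))
p=[ 0.62238835,-0.07613951,0.09692161]
cp=campose('wrist',s)
a=np.linspace(0,2*np.pi,13)[:-1]
c=np.c_[-70+22*np.cos(a),-70+22*np.sin(a),90+0*a]
print(proj(H(p,[WELL]),cp).round(1), proj(H(p,c),cp).round(1).tolist())
E
```

```text
3.525 [ 0.56075709 -0.15178848  0.09665599] [-0.1403536  -1.03679645  0.28528213]
[[319.3 313.6]] [[338.0, 267.4], [309.7, 265.1], [284.3, 276.2], [269.2, 297.2], [268.0, 321.7], [280.2, 343.0], [302.1, 356.1], [328.2, 358.1], [352.1, 348.5], [368.1, 329.4], [371.5, 305.2], [360.7, 282.3]]
```

View pics/wrist3c.png

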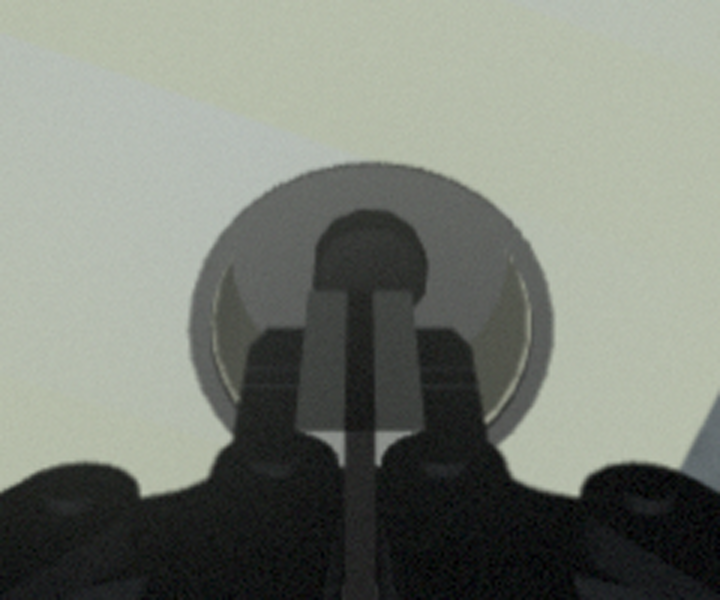

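View pics/side3c.png

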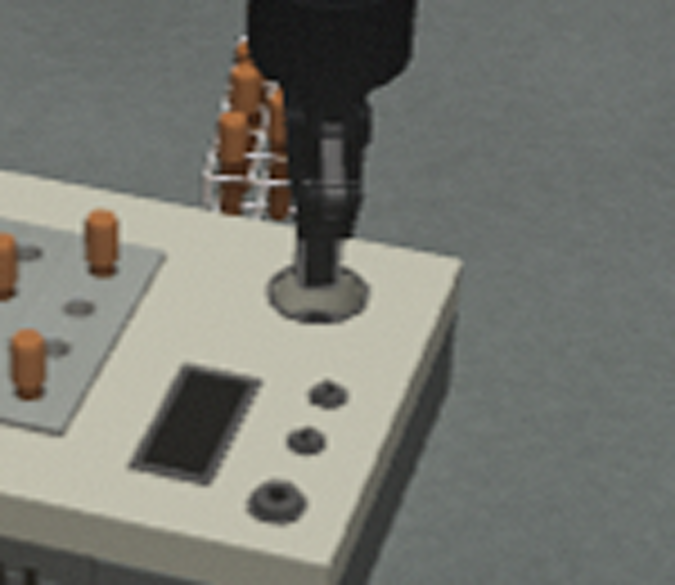

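View pics/top3c.png

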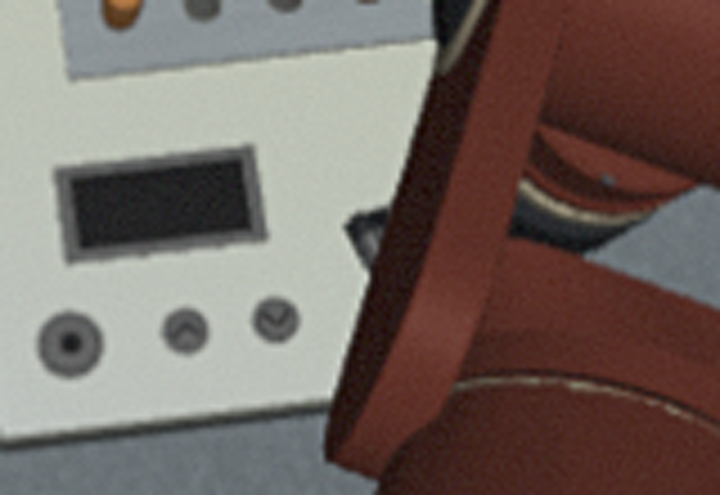

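The well mouth is centred at about (324,311) and the tip's deck projection is at about (320,312), so the tip needs to shift about 1.5 mm. The mouth also has a flat trim ring around it. Next I'll shift and descend in stages, watching the forces.

Call:
servo_tool --twist '[[0, 0, 0], [0, 0, 0], [0, 0, 0], [0, 0, 0], [0, 0, 0]]' --xyz '[[0.11, -0.11, 0], [0, 0, -0.4], [0, 0, -0.7], [0, 0, -0.7], [0, 0, 0]]' --fingers '[0, 0, 0, 0, 0]'

```text
time: 4.3
tool_pos: [0.5613, -0.1526, 0.078]
tool_rot: [0.597, 0.377, 0.599, -0.377]
contact_force: [-0.3, -0.7, 0.7]
gripper_width: -0.001
```

```bash
python3 - <<'E'
from h import *
s=manip.state();f=vision.grab_frame('wrist')[:,:,::-1].copy();print(s['time'],s['tool_pos'],s['contact_force'],s['ft_torque'])
cv2.imwrite('pics/wrist4c.png',cv2.resize(f[200:400,200:440],None,fx=3,fy=3,interpolation=cv2.INTER_CUBIC))
E
```

```text
4.3 [ 0.56125122 -0.15263792  0.07797338] [-0.28674154 -0.73597813  0.6800016 ] [ 0.02478836 -0.01858155  0.02691088]
```

View pics/wrist4c.png

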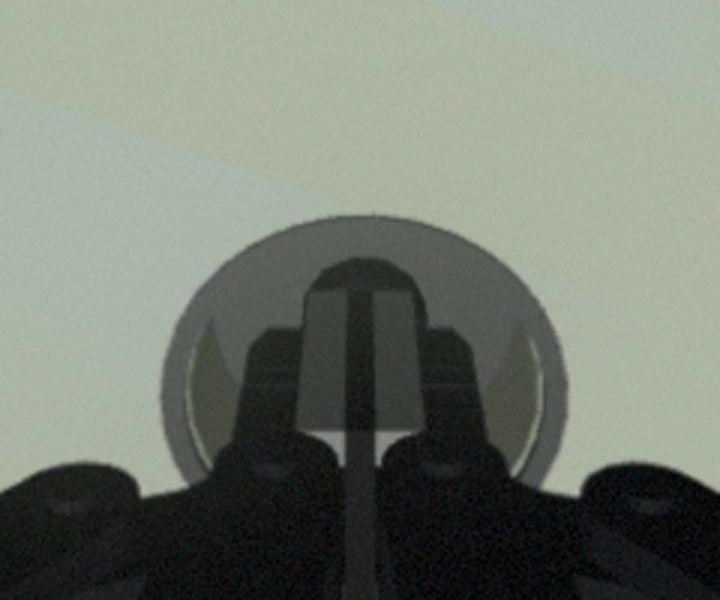

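The tip is centred inside the well, with the button at crop cols 303–425 and the tip at 297–425, and there are no contact forces. Pressing now.

Call:
servo_tool --twist '[[0, 0, 0], [0, 0, 0], [0, 0, 0], [0, 0, 0], [0, 0, 0]]' --xyz '[[0.02, -0.01, -0.4], [0, 0, -0.3], [0, 0, -0.2], [0, 0, -0.1], [0, 0, 0]]' --fingers '[0, 0, 0, 0, 0]'

```text
time: 4.97
tool_pos: [0.5624, -0.1532, 0.0697]
tool_rot: [0.598, 0.377, 0.598, -0.377]
contact_force: [-2.5, 1.3, 4.4]
gripper_width: -0.003
```

Call:
servo_tool --twist '[[0, 0, 0], [0, 0, 0], [0, 0, 0]]' --xyz '[[0, 0, -0.1], [0, 0, -0.1], [0, 0, 0]]' --fingers '[0, 0, 0]'

```text
time: 5.35
tool_pos: [0.5624, -0.1532, 0.0673]
tool_rot: [0.598, 0.377, 0.598, -0.377]
contact_force: [-1.3, 0.4, 4.7]
gripper_width: -0.001
```

Call:
servo_tool --twist '[[0, 0, 0], [0, 0, 0], [0, 0, 0]]' --xyz '[[0, 0, -0.1], [0, 0, -0.1], [0, 0, 0]]' --fingers '[0, 0, 0]'

```text
time: 5.72
tool_pos: [0.5625, -0.1532, 0.067]
tool_rot: [0.598, 0.377, 0.598, -0.377]
contact_force: [-6.0, 1.3, 12.4]
gripper_width: 0.002
```

At z = 0.067 the tip has stalled and the force has climbed to 12 N, so the button is on its stop. Retracting straight up and checking.

Call:
servo_tool --twist '[[0, 0, 0], [0, 0, 0], [0, 0, 0], [0, 0, 0], [0, 0, 0], [0, 0, 0], [0, 0, 0]]' --xyz '[[0, 0, 0.4], [0, 0, 1], [0, 0, 2], [0, 0, 3], [-1, -1, 3], [-2, -3, 0.5], [0, 0, 0]]' --fingers '[0, 0, 0, 0, 0, 0, 0]'

```text
time: 6.6
tool_pos: [0.5324, -0.1948, 0.1667]
tool_rot: [0.599, 0.378, 0.596, -0.378]
contact_force: [0.3, 0.2, -0.3]
gripper_width: 0.003
```

```bash
python3 - <<'E'
from h import *
s=manip.state();f=vision.grab_frame('wrist')[:,:,::-1].copy();print(s['time'],s['tool_pos'],s['contact_force'])
cv2.imwrite('pics/wrist5.png',f)
p=[ 0.62238835,-0.07613951,0.09692161]
print(proj(H(p,[WELL,ST,UP,DN]),campose('wrist',s)).round(1))
f=vision.grab_frame('side')[:,:,::-1]
cv2.imwrite('pics/side5c.png',cv2.resize(f[130:280,220:400],None,fx=4,fy=4,interpolation=cv2.INTER_CUBIC))
E
```

```text
6.6 [ 0.5323801  -0.19479718  0.16669718] [ 0.277557    0.1517631  -0.25982354]
[[270.7 183. ]
 [-11.3 138.9]
 [ 65.  164.1]
 [125.5 184.8]]
```

View pics/wrist5.png

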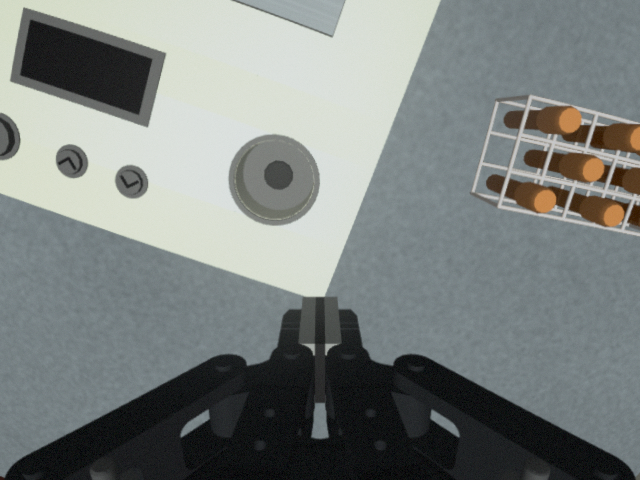

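View pics/side5c.png

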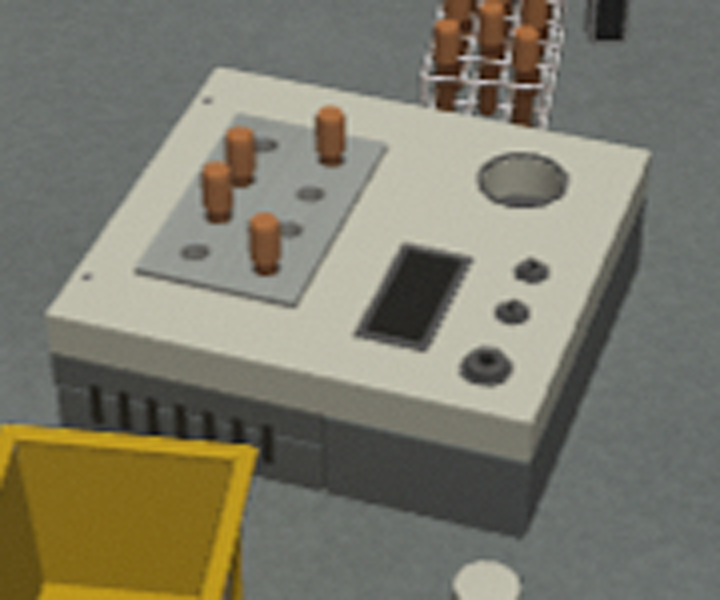

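```bash
python3 - <<'E'
from h import *
s=manip.state();cp=campose('wrist',s);p=[ 0.6248,-0.0764,0.0969]
for z in(90,73,70,67):print(z,proj(H(p,[[-70,-70,z]]),cp).round(1), (proj(H(p,[[-61,-70,z]]),cp)-proj(H(p,[[-79,-70,z]]),cp)).round(1))
for n in('wrist2','wrist5'):
    w=cv2.imread(f'pics/{n}.png');c=(322,250) if n=='wrist2' else(275,178)
    cv2.imwrite(f'pics/{n}z.png',cv2.resize(w[c[1]-55:c[1]+55,c[0]-60:c[0]+60],None,fx=5,fy=5,interpolation=cv2.INTER_CUBIC))
E
```

```text
90 [[275.7 180.9]] [[ 10.2 -30.8]]
73 [[278.7 176.6]] [[  9.6 -28.7]]
70 [[279.2 176. ]] [[  9.4 -28.3]]
67 [[279.7 175.3]] [[  9.3 -28. ]]
```

View pics/wrist5z.png

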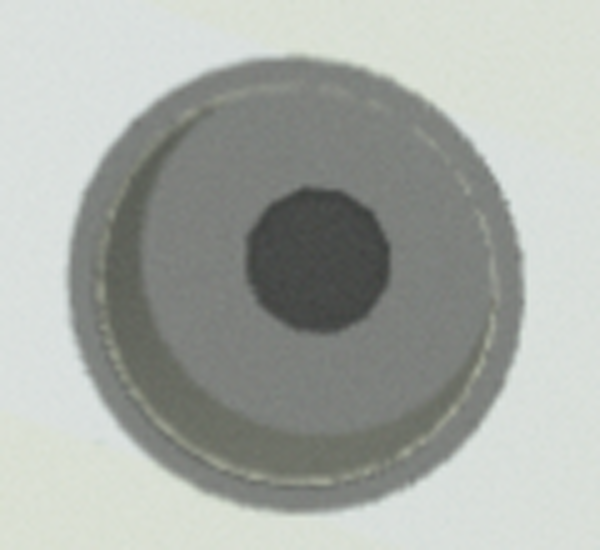

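View pics/wrist2z.png

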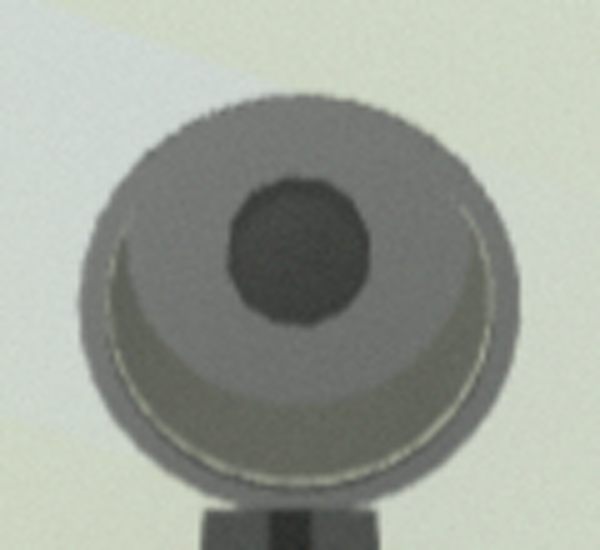

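The button now sits lower in the well, and its parallax and loss of side-view visibility both match home. The heater hasn't moved. Next is the start key, at about (0.520, 0.002).

Call:
servo_tool --twist '[[0, 0, 0], [0, 0, 0], [0, 0, 0], [0, 0, 0], [0, 0, 0], [0, 0, 0], [0, 0, 0]]' --xyz '[[-0.3, 4.9, 0], [-0.3, 4.9, 0], [-0.3, 4.9, 0], [-0.3, 4.9, 0], [0, 0, -3], [0, 0, -2.6], [0, 0, 0]]' --fingers '[0, 0, 0, 0, 0, 0, 0]'

```text
time: 7.58
tool_pos: [0.5182, 0.0041, 0.1056]
tool_rot: [0.596, 0.376, 0.6, -0.378]
contact_force: [0.6, 1.2, -0.7]
gripper_width: -0.004
```

```bash
python3 - <<'E'
from h import *
s=manip.state();f=vision.grab_frame('wrist')[:,:,::-1].copy();print(s['time'],s['tool_pos'],s['contact_force'])
cv2.imwrite('pics/wrist6.png',f)
p=[ 0.6248,-0.0764,0.0969]
print(proj(H(p,[WELL,ST,UP,DN]),campose('wrist',s)).round(1))
E
```

```text
7.575 [0.51820652 0.00410188 0.10560259] [ 0.56276998  1.20810072 -0.68406595]
[[644.1 349.2]
 [325.5 306.3]
 [422.7 336. ]
 [492.8 358.4]]
```

View pics/wrist6.png

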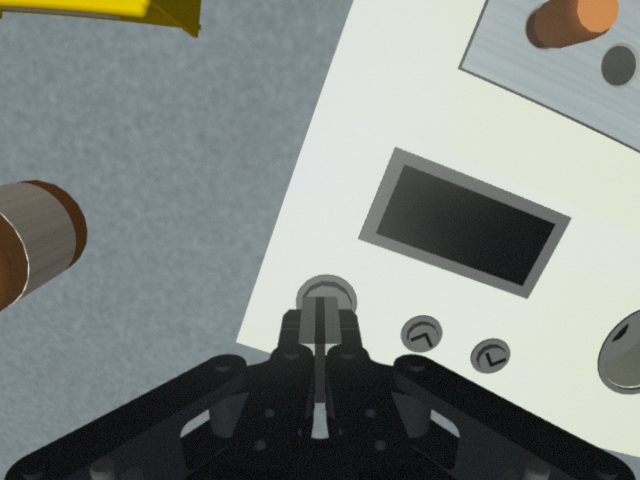

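The key is about 3 mm right of the tip in the image (col 327 against 320), and the up key is well clear. I'll correct for that and press.

Call:
servo_tool --twist '[[0, 0, 0], [0, 0, 0], [0, 0, 0], [0, 0, 0], [0, 0, 0]]' --xyz '[[0.16, -0.23, 0], [0, 0, -0.6], [0, 0, -0.4], [0, 0, -0.3], [0, 0, 0]]' --fingers '[0, 0, 0, 0, 0]'

```text
time: 8.25
tool_pos: [0.5218, 0.0005, 0.0953]
tool_rot: [0.598, 0.377, 0.598, -0.377]
contact_force: [-0.4, -0.9, 1.6]
gripper_width: 0.004
```

Call:
servo_tool --twist '[[0, 0, 0], [0, 0, 0], [0, 0, 0], [0, 0, 0]]' --xyz '[[0, 0, -0.15], [0, 0, -0.15], [0, 0, -0.1], [0, 0, 0]]' --fingers '[0, 0, 0, 0]'

```text
time: 8.75
tool_pos: [0.522, 0.0005, 0.092]
tool_rot: [0.598, 0.377, 0.598, -0.377]
contact_force: [-3.6, -0.8, 6.8]
gripper_width: -0.002
```

Call:
servo_tool --twist '[[0, 0, 0], [0, 0, 0], [0, 0, 0]]' --xyz '[[0, 0, -0.1], [0, 0, -0.05], [0, 0, 0]]' --fingers '[0, 0, 0]'

```text
time: 9.12
tool_pos: [0.522, 0.0005, 0.0918]
tool_rot: [0.598, 0.377, 0.598, -0.377]
contact_force: [-7.3, 0.3, 13.7]
gripper_width: 0.0
```

The key has stalled at z = 0.0918 with 14 N on it, so it is fully down. Retracting.

Call:
servo_tool --twist '[[0, 0, 0], [0, 0, 0], [0, 0, 0], [0, 0, 0], [0, 0, 0], [0, 0, 0], [0, 0, 0]]' --xyz '[[0, 0, 0.4], [0, 0, 0.6], [0, 0, 2], [0, 0, 4], [-2, -2, 4], [-3, -3, 1], [0, 0, 0]]' --fingers '[0, 0, 0, 0, 0, 0, 0]'

```text
time: 10.0
tool_pos: [0.4716, -0.0506, 0.2111]
tool_rot: [0.599, 0.378, 0.597, -0.378]
contact_force: [-0.8, 0.0, 0.5]
gripper_width: -0.0
```

```bash
python3 - <<'E'
from h import *
s=manip.state();f=vision.grab_frame('wrist')[:,:,::-1].copy();print(s['time'],s['tool_pos'],s['contact_force'])
cv2.imwrite('pics/wrist7.png',f)
f=vision.grab_frame('side')[:,:,::-1]
cv2.imwrite('pics/side7.png',f)
cv2.imwrite('pics/side7c.png',cv2.resize(f[130:280,220:400],None,fx=4,fy=4,interpolation=cv2.INTER_CUBIC))
E
```

```text
10.0 [ 0.47162732 -0.05058195  0.21106214] [-0.79667441  0.00670063  0.49166031]
```

View pics/wrist7.png

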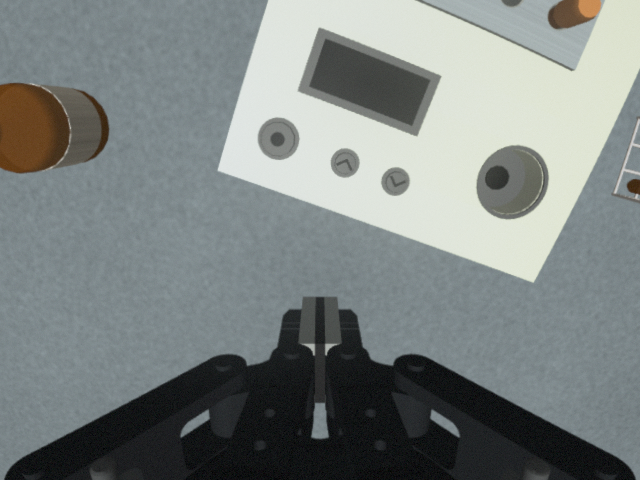

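View pics/side7c.png

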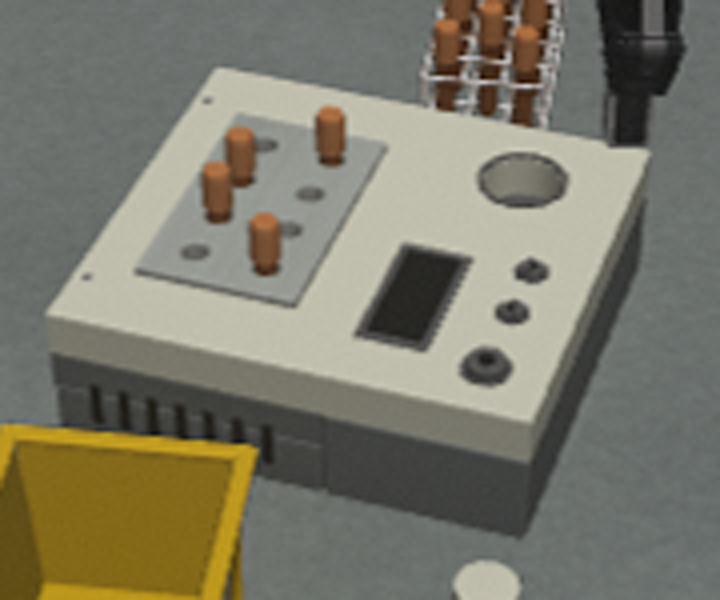

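The start key is back up (side crop (486,366), same as before). The button is still hidden at the bottom of the well. The heater, tubes, bin and rack show no visible change, and the tool is clear.

```bash
python3 -c "
from plant import job
print(job.job_done())"
```

```text
the job is handed in; nothing more can be done
None
```

I pushed the reset button home and then pressed and released the start key, and handed the job in at about 10 s of the 42 s allowed.

- **Reset button:** The closed fingertips went down the centre of the well. They stalled at z = 0.067 m with about 12 N, which is the expected home height. The button then no longer showed in the side view, and its position in the wrist picture fitted being home.
- **Start key:** I pressed it to z = 0.092 m, where it stalled at about 14 N, so it was fully down. After the tool lifted off, the last side picture shows it standing proud again.
- **Last checks:** The heater and its tubes show no visible shift, and neither do the parts of the rack and bin in view. I did not compare the reagent bottle's position before and after. The two temperature keys were not touched, and the tool was clear at hand-in, with force readings at noise level.
- **What disagreed:** The wrist camera put the well about 2–3 mm from where the top and side cameras did. I settled this by measuring the well directly against the fingertip just above the deck. While pressing, there was also a sideways force of up to 7 N, but the heater did not visibly move.

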